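# Push a plug-in module onto its hidden contact block and close the hatch

### The job

Lift the dock's hatch just off its seat and slide it along its channels, over the roof, to open the well; then push the module towards the roofed end until you feel it meet the hidden sprung contact block, and press that block in by about 5 mm, not hard against its end. Slide the hatch back and let it down fully into its seat. Keep the hatch between its channel walls all the time and leave the other things on the bench alone.

Things in the scene. Friction and masses are not known exactly. Their poses are not given: they have to be found in the camera images.
- dock: fixed grey metal dock, 145 (x) by 380 (y) mm: an open-topped well at its -y half, a roofed tunnel at its +y half, both 100 mm wide inside, floor at z = 10 mm. Origin: centre of its underside, on the bench; z up. Two aluminium channel walls (inner faces x = +-62.5, tops z = 95) run its whole length; the end walls' inner faces are at y = -180 (76 high) and y = 180 (95 high)
- seat (a point): centre of the hatch's seat, on the dock at (0, -80, 62) mm; axes as the dock's. The seat is a ledge along both sides of the well, a recess 200 (y) by 125 (x) mm, 8 mm deep, from y = -180 to 20 in the dock's frame
- tunnel_mouth (a point): middle of the tunnel's mouth on the floor, on the dock at (0, 20, 10) mm; axes as the dock's. From here to y = 180 a dark grey roof covers the tunnel: underside z = 62, top z = 70
- hatch: loose aluminium plate, 121 (x) by 196 (y) by 8 mm, 0.35 kg, at the start in its seat, flush with the roof, over the well. Origin: centre of its underside; axes as the dock's. Home, its origin is at seat, with 2 mm play all round. Raised over 8 mm it clears the roof's edge and can slide in +y over the roof, up to 162 mm, to the end wall; it rests on the roof at z = 70
- hatch_handle (a point): centre of the hatch's grip bar: 70 mm long in x, 14 mm thick in y, 16 mm high, its centre 40 mm and its top 48 mm above the hatch's underside; it stands on two 12 mm posts 29 mm either side of the middle
- module: loose plain beige metal box, 94 (x) by 150 (y) by 45 mm high, 0.35 to 0.65 kg, on the dock's floor with 3 mm play to either side, its +y end already under the roof; hidden until the hatch is opened. Too wide to grip. Origin: centre of its underside; axes as the dock's. At the start 55 to 75 mm of the well are free behind it (-y); sliding it takes about 2 to 5 N
- module_tail (a point): centre of the module's flat rear (-y) end face, 22 mm above its underside: push here towards the dock's +y
- contact (a joint): how far the sprung contact block in the tunnel is pressed in (m): 0 untouched, grows in +y, hard end at 0.014. It cannot be seen; its depth differs each time: the module meets it after 15 to 80 mm of travel. Besides the module's friction it takes 6 N to start moving and 0.6 N more per mm, so 9 N at 5 mm; it stays where it is left
- multimeter: bystander: handheld multimeter lying flat, 80 x 160 x 41 mm, origin under its centre
- screwdriver: bystander: screwdriver lying on the bench, origin on the bench at its middle
- heatsink: bystander: finned aluminium heat sink, 70 x 100 x 32 mm, origin under its centre
- parts_tray: bystander: black divided parts tray, 100 x 130 x 35 mm, origin under its centre
- mouse: bystander: black computer mouse, 60 x 100 x 26 mm, origin under its centre
- spray_can: bystander: upright can, 54 mm diameter, 120 mm high, origin under its centre
- wrench: bystander: wrench lying on the bench, origin on the bench at its middle
Things that resemble listed ones, but are neither listed nor needed, are in the scene too. What is shaped like the hatch but purple is not meant.

How it is judged:
By the outcome, as a careful person would: the job done as asked, in the order asked, and still so for the second after the job is handed in, with the robot touching nothing.
It also fails if it takes over 61 s, if anything falls off the work surface, if the arm or the gripper's body presses on something with over 40 N, if the wrist force passes 120 N, or if a joint passes its speed limit or range.

### The arm

A 6-joint arm with a two-finger parallel gripper is mounted at the origin on the work surface. World frame = base frame: x ahead of the robot, y to its left, z up, the work surface at z = 0. Lengths are in m, angles in rad, forces in N, time in s.
With the tool pointing down it reaches from about 0.225 to 0.875 m from the base axis. Payload 3.4 kg.
Tool frame: the origin (TCP) lies at the very end of the fingers, on their centre line; the grasp point (between the pads) lies 19 mm behind it; z points along the fingers, y is the line along which they close (so a half turn about z gives the same grasp; the last joint's range is limited). The gripper opens to 85 mm and grips with 20 to 120 N. Pads are 22 mm wide; open, the fingers measure 114 mm over their backs; the gripper's body (76 mm by 85 mm) begins 54 mm behind the grasp point. The pads swing forward as they close: fully open they stand 13 mm farther back than shut.
Start: joints at [1.083, 0.276, 1.505, -0, 1.361, -0.121], TCP at [0.206, 0.537, 0.231] pointing down, gripper open.
Joint ranges: [-2.89, 2.89], [-0.75, 2.08], [0.22, 2.7], [-1.18, 4.32], [0.11, 2.71], [-2.7, 2.7]. Speed limits (rad/s): [2.57, 2.57, 3.14, 3.14, 3.14, 3.14].

### API

Orientations are given as a 3x3 rotation matrix whose columns are the frame's x, y, z axes.
In Python, from workcell import monitor, grab_frame, arm gives the robot as it stands. The module is installed in compiled form; this text tells all that it offers.
- The arm moves only by the tool play_rows, never from a script. Its arguments are lists of equal length, an entry for each row: "slide": the shift along the tool's x, y, z in cm, a list of three; "turn": the turn about the tool's z in degrees. A call has exactly 5 rows; each row shifts and turns the commanded pose from where the row before left it, along the tool's axes as they then stand; what a row does not reach is not made up. A row lasts 1/12 s, in which the tool goes at most 41.7 mm and 7.16 degrees, less where a joint would pass 70% of its speed; a pose out of reach is approached as far as the arm can. A call is refused whole if a number of a shift passes 4.17 or a number of a turn 7.16, either way. A call with a gripper value outside its range is refused whole. "fingers" is the opening, from -1 (shut) to 1 (fully open), so that 0 is half open, set as the call begins (left out, the last holds). The fingers move at their own pace and stop on an object; "newtons" is the grip in N (left out, the last holds). Time passes only in rows, so rows that do not move let the fingers close, or fill a call up. It gives the time, the measured TCP pose, the force, the opening and the grip force at its end, in the units of the state.
- monitor.sense(): the state, without advancing time (a new reading comes with each control period).
- grab_frame(name): name is "scene" or "side" or "wrist"; returns a dict with "pixels" (420x560x3 uint8, red, green, blue), "depth" (420x560 float32, m along the optical axis (not along the pixel's ray), 0 where there is no reading), "mtx" (3x3 intrinsics, pixels), "k1" (the pictures are not rectified: a ray, as slopes to the right and down, at radius r is drawn at 1 + k1 r^2 times it, then the intrinsics apply), "world_from_camera" (4x4, takes a point from camera to world coordinates). Camera axes: x right, y down, z forward; pixel columns grow to the right and rows downward; lengths in m; the calibration is good to about 2 mm. A picture is of the moment at which its call begins.
- arm.sign_off(): hands the job in; it is judged then, once.
The state is a dict: "time_s": time; "joints": joint angles; "qvel": joint speeds; "joint_torque": joint torques, N m; "ee_pos": TCP position; "tcp_rot": TCP orientation; "wrist_force": force on the tool from outside, world axes, zero at the start; "moment": the same for the moment, N m; "grip_width": finger opening in m; "finger_force": force on a finger pad.
Only numpy, scipy, OpenCV 4.12 (cv2) and the standard library are available. Lean on these libraries where they do the work, as an engineer would, in place of code of your own. Each camera call takes 0.05 s, during which the arm holds its last target. There are 200 camera calls.

## Working session

There is one attempt and no reset: what is moved stays moved. The work goes in short steps, Python scripts to look and compute and a tool call to move; the robot and the scene stay as the last step left them, time stands still between calls to the robot, and variables do not carry over. Pictures are saved under pics/ and viewed, at most 10 in all, crops included, and the job is handed in when it is done.

Besides the shell and the picture viewer there is one more tool, called as a command line: name --pt "numbers of a row" for each row, then --argument value for the rest. play_rows: Moves the arm, as the interface text tells. Its arguments: {"type":"object","properties":{"slide":{"type":"array","items":{"type":"array","items":{"type":"number"}}},"turn":{"type":"array","items":{"type":"number"}},"fingers":{"type":"number"},"newtons":{"type":"number"}},"required":["slide","turn"]}

```bash
mkdir -p pics; cat > h.py <<'E'
import numpy as np,cv2
from workcell import monitor,grab_frame,arm
def world(f,u,v,d=None):
    """world point of pixel; u,v arrays ok"""
    K=f['mtx'];u=np.atleast_1d(u).astype(float);v=np.atleast_1d(v).astype(float)
    D=np.array([f['k1'],0,0,0,0],float)
    p=cv2.undistortPoints(np.stack([u,v],-1).reshape(-1,1,2),K,D).reshape(-1,2)
    z=f['depth'][v.astype(int),u.astype(int)] if d is None else d
    P=np.c_[p*np.reshape(z,(-1,1)),np.reshape(z,(-1,1))*np.ones((len(p),1))]
    T=f['world_from_camera'];return P@T[:3,:3].T+T[:3,3]
def onz(f,u,v,h):
    a=world(f,u,v,1.0);c=f['world_from_camera'][:3,3];r=a-c
    return c+r*((h-c[2])/r[:,2:])
E
python3 - <<'E'
from h import *
import pickle
for n in('scene','side'):
    f=grab_frame(n);cv2.imwrite(f'pics/{n}0.png',f['pixels'][:,:,::-1]);pickle.dump(f,open(n+'0.pkl','wb'));print(n,f['world_from_camera'].round(3).tolist())
s=monitor.sense();print(s['tcp_rot'],s['ee_pos'],s['wrist_force'],s['time_s'])
E
```

```text
scene [[0.574, 0.714, -0.401, 0.88], [0.819, -0.503, 0.277, -0.256], [-0.004, -0.488, -0.873, 0.891], [0.0, 0.0, 0.0, 1.0]]
side [[0.922, -0.285, 0.262, 0.301], [-0.387, -0.711, 0.588, -0.482], [0.019, -0.643, -0.765, 0.746], [0.0, 0.0, 0.0, 1.0]]
[[-9.33495613e-01  3.58587986e-01 -7.72024142e-04]
 [ 3.58588774e-01  9.33494396e-01 -1.51805496e-03]
 [ 1.76323938e-04 -1.69393684e-03 -9.99998550e-01]] [0.2059805  0.53631207 0.23051661] [ 0.31222738 -0.16258246  0.42517469] 0.1
```

View pics/scene0.png

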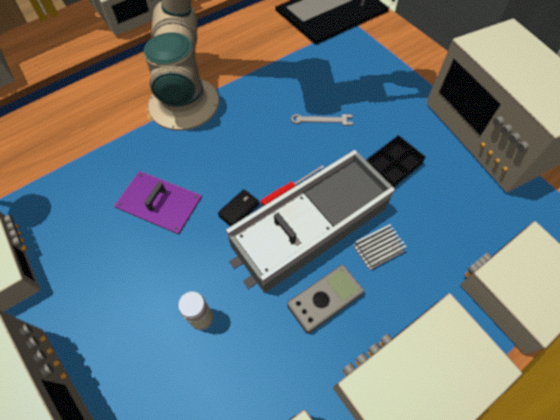

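View pics/side0.png

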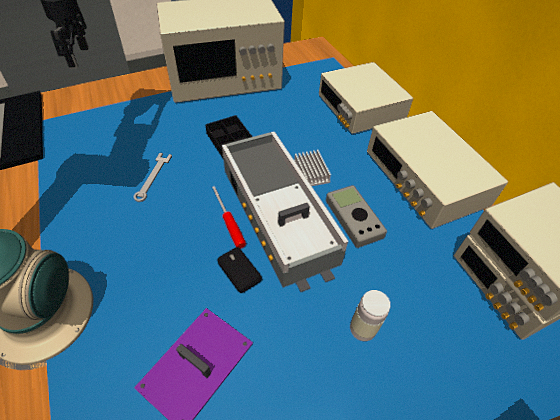

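The scene view shows the dock: the hatch end is at about (245,262), the roofed end at (375,170), and the handle at (286,228). The side view shows the same dock, with its handle at (294,214). I'll enlarge both.

```bash
python3 - <<'E'
import pickle,cv2,numpy as np
a=pickle.load(open('scene0.pkl','rb'))['pixels'][140:300,215:405,::-1]
cv2.imwrite('pics/c0.png',cv2.resize(a,None,fx=4,fy=3.75,interpolation=cv2.INTER_CUBIC))
a=pickle.load(open('side0.pkl','rb'))['pixels'][125:300,200:360,::-1]
cv2.imwrite('pics/c1.png',cv2.resize(a,None,fx=4,fy=3.4,interpolation=cv2.INTER_CUBIC))
E
```

```text
(no output)
```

View pics/c0.png

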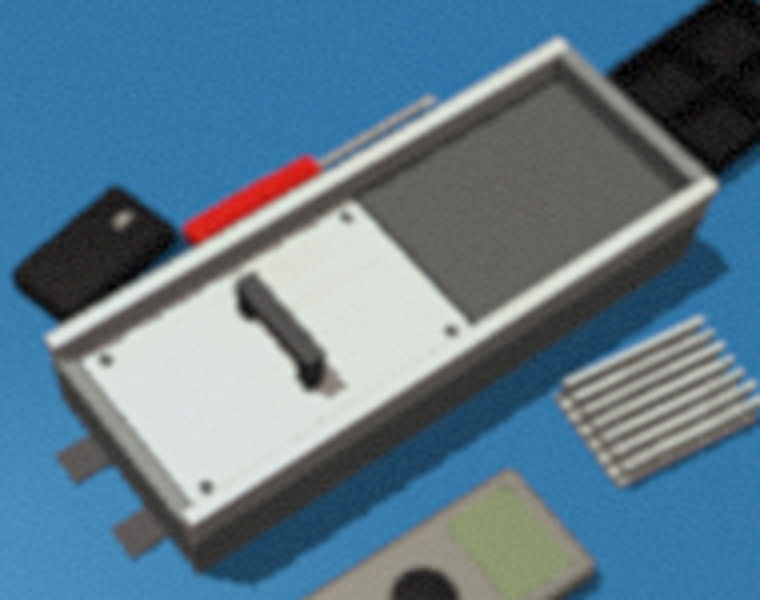

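View pics/c1.png

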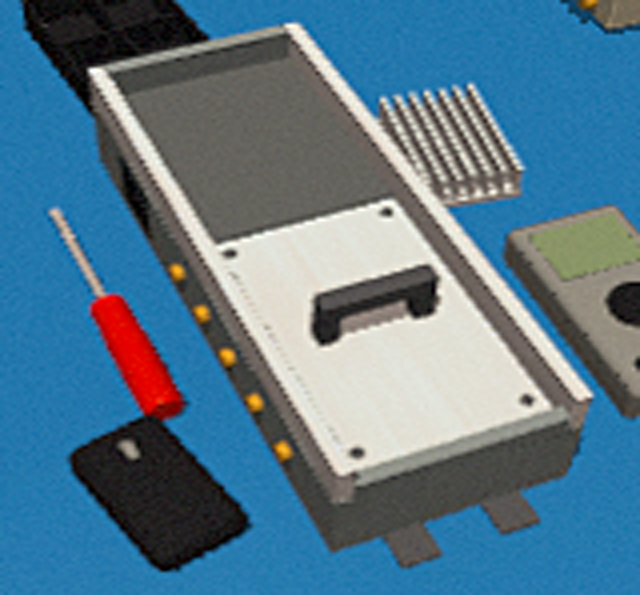

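The crops give the wall-top corners. In c0 they are (47,338), (560,38), (718,185) and (192,520). In c1 they are (90,70), (293,25), (590,395) and (335,490).

```bash
python3 - <<'E'
from h import *
import pickle
M=np.array([[-72.5,-190],[-72.5,190],[72.5,190],[72.5,-190]])/1e3
def fit(P,M):
    c=P.mean(0);m=M.mean(0);A=(M-m).T@(P-c);t=np.arctan2(A[0,1]-A[1,0],A[0,0]+A[1,1])
    R=np.array([[np.cos(t),-np.sin(t)],[np.sin(t),np.cos(t)]]);o=c-R@m
    print(np.degrees(t),o,((P-o)@R-M).round(4).tolist());return t,o
f=pickle.load(open('scene0.pkl','rb'));g=pickle.load(open('side0.pkl','rb'))
a=np.array([[47,338],[560,38],[718,185],[192,520]])/[4,3.75]+[215,140]
b=np.array([[335,490],[90,70],[293,25],[590,395]])/[4,3.4]+[200,125]
A=onz(f,a[:,0],a[:,1],.095)[:,:2];B=onz(g,b[:,0],b[:,1],.095)[:,:2]
fit(A,M);fit(B,M);t,o=fit(np.r_[A,B],np.r_[M,M])
R=np.array([[np.cos(t),-np.sin(t)],[np.sin(t),np.cos(t)]])
np.savez('dock.npz',t=t,o=o,R=R)
h=np.array([[246,282],[318,368]])/[4,3.75]+[215,140];print('handle',(onz(f,h[:,0],h[:,1],.110)[:,:2]-o)@R)
print('handle world expected',o+R@[0,-.08])
s=monitor.sense();print('tool x yaw',np.degrees(np.arctan2(s['tcp_rot'][1,0],s['tcp_rot'][0,0])), 'R',R, s['joints'])
E
```

```text
0.7162326376213709 [0.55952385 0.05949374] [[0.0023, 0.0006], [0.0015, -0.0011], [-0.0012, -0.0014], [-0.0025, 0.0019]]
0.706219868388112 [0.5541073  0.05295398] [[-0.0022, -0.0039], [0.0037, -0.0], [-0.0022, -0.001], [0.0007, 0.0049]]
0.7112124048189197 [0.55681557 0.05622386] [[0.0051, 0.0038], [0.0042, 0.0021], [0.0015, 0.0019], [0.0002, 0.0051], [-0.0049, -0.0071], [0.001, -0.0032], [-0.0049, -0.0042], [-0.0021, 0.0016]]
handle [[-0.02653377 -0.07902638]
 [ 0.04190173 -0.0802301 ]]
handle world expected [ 0.55780859 -0.02376998]
tool x yaw 158.98644660943933 R [[ 0.99992296 -0.01241268]
 [ 0.01241268  0.99992296]] [ 1.08302304e+00  2.76536333e-01  1.50602414e+00 -3.01242360e-05
  1.36073501e+00 -1.21011435e-01]
```

play_rows --pt "0 0 0.2" --pt "0 0 0.2" --pt "0 0 0.2" --pt "0 0 0.2" --pt "0 0 0.2" --turn '[-4.35,-4.35,-4.35,-4.35,-4.35]' --fingers 1

```text
time_s: 0.52
ee_pos: [0.2061, 0.5365, 0.2207]
tcp_rot: [[-1.0, -0.017, -0.001], [-0.017, 1.0, -0.001], [0.001, -0.001, -1.0]]
wrist_force: [0.2, -0.3, 0.2]
grip_width: 0.0856
finger_force: 0.0
```

play_rows --pt "-1.76 -2.8 0.1" --pt "-1.76 -2.8 0.1" --pt "-1.76 -2.8 0.1" --pt "-1.76 -2.8 0.1" --pt "-1.76 -2.8 0.1" --turn '[0,0,0,0,0]'

```text
time_s: 0.93
ee_pos: [0.2963, 0.3964, 0.2158]
tcp_rot: [[-1.0, -0.014, -0.0], [-0.014, 1.0, -0.001], [0.0, -0.001, -1.0]]
wrist_force: [0.7, 0.3, 0.3]
grip_width: 0.085
finger_force: 0.0
```

play_rows --pt "-1.76 -2.8 0.1" --pt "-1.76 -2.8 0.1" --pt "-1.76 -2.8 0.1" --pt "-1.76 -2.8 0.1" --pt "-1.76 -2.8 0.1" --turn '[0,0,0,0,0]'

```text
time_s: 1.35
ee_pos: [0.3861, 0.2575, 0.211]
tcp_rot: [[-1.0, -0.013, -0.0], [-0.013, 1.0, -0.0], [0.0, -0.0, -1.0]]
wrist_force: [1.3, 0.5, 0.4]
grip_width: 0.0854
finger_force: 0.0
```

play_rows --pt "-1.76 -2.8 0.1" --pt "-1.76 -2.8 0.1" --pt "-1.76 -2.8 0.1" --pt "-1.76 -2.8 0.1" --pt "-1.76 -2.8 0.1" --turn '[0,0,0,0,0]'

```text
time_s: 1.77
ee_pos: [0.4759, 0.1186, 0.206]
tcp_rot: [[-1.0, -0.013, -0.001], [-0.013, 1.0, 0.0], [0.001, 0.0, -1.0]]
wrist_force: [-0.1, 0.4, -0.1]
grip_width: 0.0857
finger_force: 0.0
```

play_rows --pt "-1.76 -2.8 0.1" --pt "-1.76 -2.8 0.1" --pt "-1.76 -2.8 0.1" --pt "-1.76 -2.8 0.1" --pt "-1.76 -2.8 0.1" --turn '[0,0,0,0,0]'

```text
time_s: 2.18
ee_pos: [0.5657, -0.0202, 0.2008]
tcp_rot: [[-1.0, -0.013, -0.001], [-0.013, 1.0, 0.0], [0.001, 0.0, -1.0]]
wrist_force: [0.5, 0.2, 1.1]
grip_width: 0.0853
finger_force: 0.0
```

```bash
python3 - <<'E'
from h import *
import pickle
f=grab_frame('wrist');cv2.imwrite('pics/w0.png',f['pixels'][:,:,::-1]);pickle.dump(f,open('w0.pkl','wb'))
s=monitor.sense();print(s['tcp_rot'].round(4) if hasattr(s['tcp_rot'],'round') else s['tcp_rot'],s['ee_pos'],s['wrist_force'],s['time_s'],s['joints']);print(f['world_from_camera'].round(3))
E
```

```text
[[-0.9999 -0.01    0.0038]
 [-0.01    0.9999 -0.0058]
 [-0.0038 -0.0058 -1.    ]] [ 0.57014399 -0.02597888  0.20042906] [ 4.65224151 -3.71425079 -0.17605673] 2.2333 [-0.16417924  0.28608529  1.5687481  -0.0052766   1.28204037 -1.74347554]
[[-0.011  0.949  0.316  0.485]
 [ 1.     0.011  0.003 -0.021]
 [-0.001  0.316 -0.949  0.344]
 [ 0.     0.     0.     1.   ]]
```

View pics/w0.png

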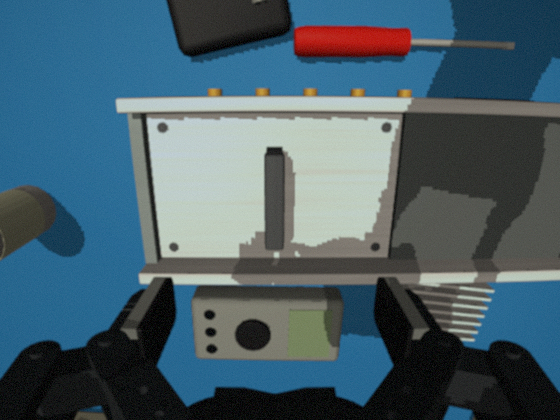

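The wrist view shows the handle's top face from (266,155) to (284,249). The wall ends' outer corners are at (117,99) and (140,284), and the seat seam is near (400,115) to (390,258).

```bash
python3 - <<'E'
from h import *
import pickle
f=pickle.load(open('w0.pkl','rb'));d=np.load('dock.npz');R,o=d['R'],d['o']
def p(l,z): 
    l=np.array(l,float);w=onz(f,l[:,0],l[:,1],z)[:,:2];print(w.round(4).tolist(),((w-o)@R).round(4).tolist());return w
h=p([[266,155],[284,155],[265,249],[284,249]],.110);print(h.mean(0))
w=p([[117,99],[140,284],[117,111],[140,276]],.095);print('wall end mean',w.mean(0))
w=p([[404,99],[404,111],[404,273],[404,281]],.095)
print(world(f,[275,275,220,450],[180,240,200,200]))
s=monitor.sense();print(s['ee_pos'],s['wrist_force'],s['tcp_rot'][0])
E
```

```text
[[0.5241, -0.0266], [0.524, -0.0147], [0.5927, -0.0271], [0.5925, -0.0133]] [[-0.0337, -0.0825], [-0.0337, -0.0705], [0.0349, -0.0838], [0.0349, -0.07]]
[ 0.55833856 -0.02043116]
[[0.4882, -0.1302], [0.6326, -0.1295], [0.4963, -0.131], [0.6252, -0.1285]] [[-0.0709, -0.1855], [0.0735, -0.1866], [-0.0629, -0.1865], [0.0661, -0.1856]]
wall end mean [ 0.56056215 -0.12979788]
[[0.4864, 0.0675], [0.4944, 0.0683], [0.6199, 0.0842], [0.6272, 0.0852]] [[-0.0703, 0.0121], [-0.0622, 0.0129], [0.0634, 0.0272], [0.0708, 0.0281]]
[[ 0.54096426 -0.02045306  0.11083389]
 [ 0.58566327 -0.01992957  0.10963102]
 [ 0.56799118 -0.06487223  0.07001875]
 [ 0.56532554  0.12441665  0.07107541]]
[ 0.57014399 -0.02597888  0.20042906] [ 4.65224151 -3.71425079 -0.17605673] [-0.99994286 -0.00997933  0.00383239]
```

play_rows --pt "0.4 0.2 1.5" --pt "0.4 0.2 1.5" --pt "0.3 0.15 1.5" --pt "0 0 1" --pt "0 0 0" --turn '[0,0,0,0,0]' --fingers -0.2

```text
time_s: 2.65
ee_pos: [0.5524, -0.0129, 0.1438]
tcp_rot: [[-1.0, -0.013, -0.005], [-0.013, 1.0, 0.001], [0.005, 0.001, -1.0]]
wrist_force: [0.1, -0.0, 0.1]
grip_width: 0.0339
finger_force: 0.0
```

play_rows --pt "-0.3 -0.35 1" --pt "-0.3 -0.35 1" --pt "0 0 1" --pt "0 0 0" --pt "0 0 0" --turn '[0,0,0,0,0]'

```text
time_s: 3.07
ee_pos: [0.56, -0.0202, 0.1155]
tcp_rot: [[-1.0, -0.013, -0.002], [-0.013, 1.0, 0.0], [0.002, 0.0, -1.0]]
wrist_force: [-0.1, 0.5, -0.2]
grip_width: 0.0342
finger_force: 0.0
```

play_rows --pt "0.1 0 0.8" --pt "0 0 0.8" --pt "0 0 0.8" --pt "0 0 0.8" --pt "0 0 0" --turn '[0,0,0,0,0]'

```text
time_s: 3.48
ee_pos: [0.5579, -0.02, 0.0823]
tcp_rot: [[-1.0, -0.013, -0.004], [-0.013, 1.0, 0.001], [0.004, 0.001, -1.0]]
wrist_force: [-0.5, 0.3, -0.1]
grip_width: 0.0344
finger_force: 0.0
```

play_rows --pt "0 0 0" --pt "0 0 0" --pt "0 0 0" --pt "0 0 0" --pt "0 0 0" --turn '[0,0,0,0,0]' --fingers -1 --newtons 50

```text
time_s: 3.9
ee_pos: [0.5594, -0.0202, 0.0843]
tcp_rot: [[-1.0, -0.013, 0.0], [-0.013, 1.0, 0.0], [-0.0, 0.0, -1.0]]
wrist_force: [-0.3, 0.3, -2.4]
grip_width: 0.0132
finger_force: 50.1
```

play_rows --pt "0 0 -0.3" --pt "0 0 -0.3" --pt "0 0 -0.3" --pt "0 0 -0.3" --pt "0 0 0" --turn '[0,0,0,0,0]'

```text
time_s: 4.32
ee_pos: [0.5599, -0.0203, 0.0972]
tcp_rot: [[-1.0, -0.013, 0.002], [-0.013, 1.0, -0.0], [-0.002, -0.0, -1.0]]
wrist_force: [0.8, -0.3, -3.1]
grip_width: 0.0132
finger_force: 50.0
```

play_rows --pt "0 0 0" --pt "0 0 0" --pt "0 0 0" --pt "0 0 0" --pt "0 0 0" --turn '[0,0,0,0,0]'

```text
time_s: 4.73
ee_pos: [0.5593, -0.0202, 0.0961]
tcp_rot: [[-1.0, -0.013, -0.0], [-0.013, 1.0, 0.0], [0.0, 0.0, -1.0]]
wrist_force: [0.6, -0.1, -3.8]
grip_width: 0.0126
finger_force: 50.0
```

play_rows --pt "0 0.5 0" --pt "0 1 0" --pt "0 1 0" --pt "0 1 0" --pt "0 0.5 0" --turn '[0,0,0,0,0]'

```text
time_s: 5.15
ee_pos: [0.5586, 0.0218, 0.0963]
tcp_rot: [[-1.0, -0.014, -0.0], [-0.014, 1.0, 0.001], [0.0, 0.001, -1.0]]
wrist_force: [-0.2, -0.8, -2.8]
grip_width: 0.013
finger_force: 49.9
```

play_rows --pt "0 1 0" --pt "0 1.5 0" --pt "0 1.5 0" --pt "0 1.5 0" --pt "0 1 0" --turn '[0,0,0,0,0]'

```text
time_s: 5.57
ee_pos: [0.5578, 0.0867, 0.0963]
tcp_rot: [[-1.0, -0.014, -0.0], [-0.014, 1.0, 0.001], [-0.0, 0.001, -1.0]]
wrist_force: [0.7, -0.5, -2.8]
grip_width: 0.0128
finger_force: 49.9
```

play_rows --pt "0 1.2 0" --pt "0 1.5 0" --pt "0 1.5 0" --pt "0 0.7 0" --pt "0 0.3 0" --turn '[0,0,0,0,0]'

```text
time_s: 5.98
ee_pos: [0.5573, 0.138, 0.0963]
tcp_rot: [[-1.0, -0.014, 0.0], [-0.014, 1.0, 0.0], [-0.0, 0.0, -1.0]]
wrist_force: [-0.2, 0.3, -4.0]
grip_width: 0.0131
finger_force: 49.9
```

play_rows --pt "0 0 0" --pt "0 0 0.1" --pt "0 0 0.1" --pt "0 0 0.1" --pt "0 0 0.05" --turn '[0,0,0,0,0]'

```text
time_s: 6.4
ee_pos: [0.5573, 0.1361, 0.0926]
tcp_rot: [[-1.0, -0.012, -0.0], [-0.012, 1.0, -0.0], [0.0, -0.0, -1.0]]
wrist_force: [-0.0, -0.2, -3.8]
grip_width: 0.0134
finger_force: 49.9
```

play_rows --pt "0 0 0.05" --pt "0 0 0" --pt "0 0 0" --pt "0 0 0" --pt "0 0 0" --turn '[0,0,0,0,0]'

```text
time_s: 6.82
ee_pos: [0.5574, 0.1367, 0.0923]
tcp_rot: [[-1.0, -0.013, 0.0], [-0.013, 1.0, 0.0], [-0.0, 0.0, -1.0]]
wrist_force: [0.2, 0.0, -4.1]
grip_width: 0.0131
finger_force: 50.0
```

play_rows --pt "0 0 0.05" --pt "0 0 0" --pt "0 0 0" --pt "0 0 0" --pt "0 0 0" --turn '[0,0,0,0,0]'

```text
time_s: 7.23
ee_pos: [0.5574, 0.1367, 0.0923]
tcp_rot: [[-1.0, -0.013, 0.0], [-0.013, 1.0, 0.0], [-0.0, 0.0, -1.0]]
wrist_force: [-0.9, -1.1, 3.4]
grip_width: 0.0131
finger_force: 50.7
```

play_rows --pt "0 0 0" --pt "0 0 0" --pt "0 0 0" --pt "0 0 0" --pt "0 0 0" --turn '[0,0,0,0,0]' --fingers -0.2

```text
time_s: 7.65
ee_pos: [0.5575, 0.1368, 0.0917]
tcp_rot: [[-1.0, -0.013, 0.0], [-0.013, 1.0, 0.0], [-0.0, 0.0, -1.0]]
wrist_force: [0.6, 0.4, -0.5]
grip_width: 0.034
finger_force: 0.0
```

play_rows --pt "0 0 -0.5" --pt "0 0 -1" --pt "0 0 -1.5" --pt "0 0 -2" --pt "0 0 -2" --turn '[0,0,0,0,0]'

```text
time_s: 8.07
ee_pos: [0.5573, 0.1367, 0.1632]
tcp_rot: [[-1.0, -0.013, -0.0], [-0.013, 1.0, 0.0], [0.0, 0.0, -1.0]]
wrist_force: [-0.6, -0.6, 0.9]
grip_width: 0.0342
finger_force: 0.0
```

play_rows --pt "0 -2.5 -0.5" --pt "0 -3.5 0" --pt "0 -3.5 0" --pt "0 -3.5 0" --pt "0 -3 0" --turn '[0,0,0,0,0]' --fingers -1

```text
time_s: 8.48
ee_pos: [0.5597, -0.0253, 0.1681]
tcp_rot: [[-1.0, -0.013, 0.002], [-0.013, 1.0, -0.001], [-0.002, -0.001, -1.0]]
wrist_force: [0.1, 0.1, -0.9]
grip_width: 0.0001
finger_force: 0.0
```

play_rows --pt "0 -2.2 0" --pt "0 -2 0" --pt "0 -2 0" --pt "0 -1 0" --pt "0 0 0" --turn '[0,0,0,0,0]'

```text
time_s: 8.9
ee_pos: [0.5608, -0.0972, 0.1676]
tcp_rot: [[-1.0, -0.01, 0.001], [-0.01, 1.0, -0.001], [-0.001, -0.001, -1.0]]
wrist_force: [0.5, 1.0, 0.5]
grip_width: 0.0002
finger_force: 0.0
```

```bash
python3 - <<'E'
from h import *
import pickle
f=grab_frame('scene');pickle.dump(f,open('s1.pkl','wb'))
w=grab_frame('wrist');pickle.dump(w,open('w1.pkl','wb'))
a=f['pixels'][140:300,215:405,::-1]
a=cv2.resize(a,None,fx=2.5,fy=2.5);b=cv2.resize(w['pixels'][60:320,:,::-1],None,fx=.8,fy=.8)
h=max(a.shape[1],b.shape[1]);a=np.pad(a[:380],((0,0),(0,h-a.shape[1]),(0,0)));b=np.pad(b,((0,0),(0,h-b.shape[1]),(0,0)))
cv2.imwrite('pics/m1.png',np.vstack([a,b])[:600]);s=monitor.sense();print(s['ee_pos'],s['wrist_force'])
E
```

```text
[ 0.56036788 -0.09474932  0.16720417] [-0.16152867 -0.48939887 -0.74690774]
```

View pics/m1.png

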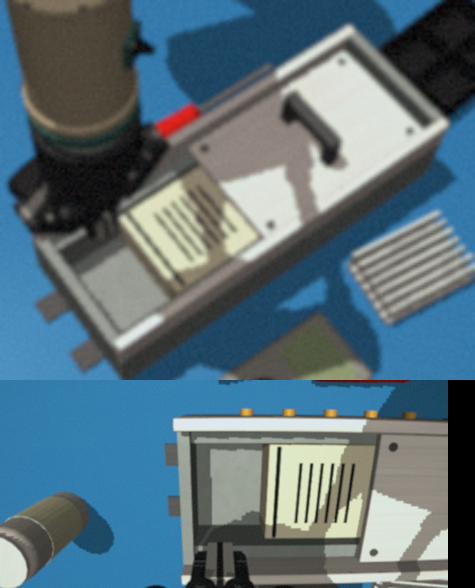

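The hatch rests on the roof and the module is visible. In the wrist view its rear top edge is at about u=333, v 140 to 256.

```bash
python3 - <<'E'
from h import *
import pickle
f=pickle.load(open('w1.pkl','rb'))
us=np.arange(300,350,3)
for v in (160,220):
    P=world(f,us,us*0+v);print(v,[(int(u),*(1e3*p[1:]).round().astype(int)) for u,p in zip(us,P)])
print(onz(f,[333,333],[140,256],.055))
E
```

```text
160 [(300, np.int64(-74), np.int64(10)), (303, np.int64(-72), np.int64(11)), (306, np.int64(-69), np.int64(11)), (309, np.int64(-67), np.int64(10)), (312, np.int64(-64), np.int64(11)), (315, np.int64(-62), np.int64(11)), (318, np.int64(-59), np.int64(10)), (321, np.int64(-56), np.int64(11)), (324, np.int64(-54), np.int64(11)), (327, np.int64(-51), np.int64(12)), (330, np.int64(-51), np.int64(28)), (333, np.int64(-52), np.int64(43)), (336, np.int64(-51), np.int64(55)), (339, np.int64(-49), np.int64(55)), (342, np.int64(-47), np.int64(56)), (345, np.int64(-45), np.int64(56)), (348, np.int64(-43), np.int64(57))]
220 [(300, np.int64(-73), np.int64(10)), (303, np.int64(-70), np.int64(10)), (306, np.int64(-67), np.int64(9)), (309, np.int64(-64), np.int64(10)), (312, np.int64(-62), np.int64(9)), (315, np.int64(-59), np.int64(10)), (318, np.int64(-56), np.int64(11)), (321, np.int64(-53), np.int64(9)), (324, np.int64(-51), np.int64(10)), (327, np.int64(-51), np.int64(29)), (330, np.int64(-51), np.int64(43)), (333, np.int64(-50), np.int64(54)), (336, np.int64(-48), np.int64(56)), (339, np.int64(-46), np.int64(54)), (342, np.int64(-44), np.int64(55)), (345, np.int64(-41), np.int64(56)), (348, np.int64(-39), np.int64(55))]
[[ 0.51133984 -0.054374    0.055     ]
 [ 0.60342794 -0.0486714   0.055     ]]
```

play_rows --pt "0 0.4 1" --pt "0 0.2 2" --pt "0 0 2.5" --pt "0 0 2.5" --pt "0 0 1.5" --turn '[0,0,0,0,0]'

```text
time_s: 9.42
ee_pos: [0.5584, -0.0868, 0.0689]
tcp_rot: [[-1.0, -0.015, -0.004], [-0.015, 1.0, 0.002], [0.004, 0.002, -1.0]]
wrist_force: [-0.3, 0.5, -0.6]
grip_width: 0.0002
finger_force: 0.0
```

play_rows --pt "0 0 1.2" --pt "0 0 1.2" --pt "0 0 1" --pt "0 0 0.5" --pt "0 0 0" --turn '[0,0,0,0,0]'

```text
time_s: 9.83
ee_pos: [0.5593, -0.088, 0.0314]
tcp_rot: [[-1.0, -0.014, -0.003], [-0.014, 1.0, 0.001], [0.003, 0.001, -1.0]]
wrist_force: [0.5, 0.0, -0.3]
grip_width: -0.0001
finger_force: 0.0
```

play_rows --pt "0 0.4 0" --pt "0 0.4 0" --pt "0 0.4 0" --pt "0 0.3 0" --pt "0 0.2 0" --turn '[0,0,0,0,0]'

```text
time_s: 10.25
ee_pos: [0.5603, -0.0717, 0.0333]
tcp_rot: [[-1.0, -0.013, 0.001], [-0.013, 1.0, -0.0], [-0.001, -0.0, -1.0]]
wrist_force: [0.0, -0.9, 0.3]
grip_width: 0.0002
finger_force: 0.0
```

play_rows --pt "0 0.2 0" --pt "0 0.2 0" --pt "0 0.2 0" --pt "0 0.2 0" --pt "0 0.2 0" --turn '[0,0,0,0,0]'

```text
time_s: 10.67
ee_pos: [0.5602, -0.0628, 0.0329]
tcp_rot: [[-1.0, -0.013, 0.001], [-0.013, 1.0, -0.001], [-0.0, -0.001, -1.0]]
wrist_force: [-0.2, -3.0, 0.2]
grip_width: -0.0
finger_force: 1.4
```

play_rows --pt "0 0.1 0" --pt "0 0.1 0" --pt "0 0.1 0" --pt "0 0.1 0" --pt "0 0.1 0" --turn '[0,0,0,0,0]'

```text
time_s: 11.08
ee_pos: [0.56, -0.0574, 0.0328]
tcp_rot: [[-1.0, -0.013, 0.0], [-0.013, 1.0, -0.0], [-0.0, -0.0, -1.0]]
wrist_force: [-1.5, -3.1, 0.2]
grip_width: 0.0002
finger_force: 1.5
```

play_rows --pt "0 0.1 0" --pt "0 0.1 0" --pt "0 0.1 0" --pt "0 0.1 0" --pt "0 0.1 0" --turn '[0,0,0,0,0]'

```text
time_s: 11.5
ee_pos: [0.5599, -0.0522, 0.0328]
tcp_rot: [[-1.0, -0.013, 0.0], [-0.013, 1.0, 0.0], [-0.0, 0.0, -1.0]]
wrist_force: [0.7, -2.9, 0.6]
grip_width: -0.0004
finger_force: 1.6
```

play_rows --pt "0 0.1 0" --pt "0 0.1 0" --pt "0 0.1 0" --pt "0 0.1 0" --pt "0 0.1 0" --turn '[0,0,0,0,0]'

```text
time_s: 11.92
ee_pos: [0.5598, -0.0471, 0.0328]
tcp_rot: [[-1.0, -0.013, 0.0], [-0.013, 1.0, 0.0], [-0.0, 0.0, -1.0]]
wrist_force: [-0.0, -3.6, 0.5]
grip_width: -0.0001
finger_force: 1.7
```

play_rows --pt "0 0.1 0" --pt "0 0.1 0" --pt "0 0.1 0" --pt "0 0.1 0" --pt "0 0.1 0" --turn '[0,0,0,0,0]'

```text
time_s: 12.33
ee_pos: [0.5597, -0.0422, 0.0329]
tcp_rot: [[-1.0, -0.013, 0.0], [-0.013, 1.0, 0.0], [-0.0, 0.0, -1.0]]
wrist_force: [-0.7, -4.0, 2.1]
grip_width: 0.0
finger_force: 1.7
```

play_rows --pt "0 0.1 0" --pt "0 0.1 0" --pt "0 0.1 0" --pt "0 0.1 0" --pt "0 0.1 0" --turn '[0,0,0,0,0]'

```text
time_s: 12.75
ee_pos: [0.5596, -0.0372, 0.0328]
tcp_rot: [[-1.0, -0.013, 0.0], [-0.013, 1.0, 0.0], [-0.0, 0.0, -1.0]]
wrist_force: [-0.2, -2.6, 1.7]
grip_width: 0.0003
finger_force: 1.8
```

play_rows --pt "0 0.1 0" --pt "0 0.1 0" --pt "0 0.1 0" --pt "0 0.1 0" --pt "0 0.1 0" --turn '[0,0,0,0,0]'

```text
time_s: 13.17
ee_pos: [0.5593, -0.0345, 0.0329]
tcp_rot: [[-1.0, -0.015, -0.001], [-0.015, 1.0, -0.004], [0.001, -0.004, -1.0]]
wrist_force: [-1.3, -11.4, 2.5]
grip_width: -0.0003
finger_force: 5.6
```

play_rows --pt "0 0 0" --pt "0 0 0" --pt "0 0 0" --pt "0 0 0" --pt "0 0 0" --turn '[0,0,0,0,0]'

```text
time_s: 13.58
ee_pos: [0.5593, -0.0343, 0.0329]
tcp_rot: [[-1.0, -0.014, -0.001], [-0.014, 1.0, -0.004], [0.001, -0.004, -1.0]]
wrist_force: [-0.9, -9.9, 1.4]
grip_width: -0.0001
finger_force: 5.0
```

play_rows --pt "0 0.05 0" --pt "0 0.05 0" --pt "0 0.05 0" --pt "0 0.05 0" --pt "0 0.05 0" --turn '[0,0,0,0,0]'

```text
time_s: 14.0
ee_pos: [0.5593, -0.0325, 0.0329]
tcp_rot: [[-1.0, -0.015, -0.001], [-0.015, 1.0, -0.005], [0.001, -0.005, -1.0]]
wrist_force: [-1.9, -11.4, 2.0]
grip_width: -0.0003
finger_force: 6.1
```

play_rows --pt "0 0.05 0" --pt "0 0.05 0" --pt "0 0.05 0" --pt "0 0 0" --pt "0 0 0" --turn '[0,0,0,0,0]'

```text
time_s: 14.42
ee_pos: [0.5593, -0.0312, 0.0329]
tcp_rot: [[-1.0, -0.015, -0.001], [-0.015, 1.0, -0.005], [0.001, -0.005, -1.0]]
wrist_force: [-0.8, -13.5, 2.4]
grip_width: -0.0001
finger_force: 6.2
```

```bash
python3 - <<'E'
from h import *
for _ in range(4):
    grab_frame('side');s=monitor.sense();print(s['time_s'],s['ee_pos'],s['wrist_force'],s['finger_force'])
E
```

```text
14.4667 [ 0.55926614 -0.03113184  0.03288903] [ -1.27462403 -12.45728443   1.79627362] 6.197137087583542
14.5167 [ 0.55926095 -0.03111836  0.03290738] [ -2.03408653 -12.4625051    1.33213574] 6.1928777396678925
14.5667 [ 0.55926636 -0.03112726  0.03287568] [ -2.38832633 -11.07808806   1.88949315] 6.1903685331344604
14.6167 [ 0.55927115 -0.03114266  0.03290254] [ -1.17950328 -11.88930416   2.04571172] 6.190326511859894
```

play_rows --pt "0 -0.2 0" --pt "0 -0.5 0" --pt "0 -0.8 -0.5" --pt "0 0 -2" --pt "0 0 -2" --turn '[0,0,0,0,0]'

```text
time_s: 15.03
ee_pos: [0.5585, -0.0429, 0.0773]
tcp_rot: [[-1.0, -0.012, -0.003], [-0.012, 1.0, 0.002], [0.003, 0.002, -1.0]]
wrist_force: [0.5, -0.4, 0.2]
grip_width: 0.0002
finger_force: 0.0
```

play_rows --pt "0 0 -2.5" --pt "0 0 -2.5" --pt "0 0 -2.5" --pt "0 0 -1.5" --pt "0 0.5 0" --turn '[0,0,0,0,0]'

```text
time_s: 15.45
ee_pos: [0.562, -0.0388, 0.1717]
tcp_rot: [[-1.0, -0.012, 0.008], [-0.012, 1.0, -0.001], [-0.008, -0.001, -1.0]]
wrist_force: [0.6, 0.3, 0.7]
grip_width: 0.0002
finger_force: 0.0
```

play_rows --pt "0 3 0" --pt "0 4 0" --pt "0 4 0" --pt "0 3 0" --pt "0 2 0" --turn '[0,0,0,0,0]' --fingers -0.2

```text
time_s: 15.87
ee_pos: [0.556, 0.1253, 0.1666]
tcp_rot: [[-1.0, -0.014, -0.003], [-0.014, 1.0, 0.002], [0.003, 0.002, -1.0]]
wrist_force: [-0.1, -1.2, 0.7]
grip_width: 0.0343
finger_force: 0.0
```

play_rows --pt "0 1 0" --pt "0 0.3 0" --pt "0 0 0" --pt "0 0 0" --pt "0 0 0" --turn '[0,0,0,0,0]'

```text
time_s: 16.28
ee_pos: [0.5574, 0.1335, 0.1676]
tcp_rot: [[-1.0, -0.011, -0.0], [-0.011, 1.0, -0.0], [0.0, -0.0, -1.0]]
wrist_force: [-0.7, 0.1, -0.1]
grip_width: 0.0341
finger_force: 0.0
```

play_rows --pt "0 0.3 1" --pt "0 0 1.5" --pt "0 0 1.5" --pt "0 0 1.5" --pt "0 0 1" --turn '[0,0,0,0,0]'

```text
time_s: 16.7
ee_pos: [0.5565, 0.1369, 0.1008]
tcp_rot: [[-1.0, -0.011, -0.002], [-0.011, 1.0, -0.0], [0.002, -0.0, -1.0]]
wrist_force: [0.0, 0.1, -0.1]
grip_width: 0.0341
finger_force: 0.0
```

play_rows --pt "0 0 0.7" --pt "0 0 0.3" --pt "0 0 0" --pt "0 0 0" --pt "0 0 0" --turn '[0,0,0,0,0]'

```text
time_s: 17.12
ee_pos: [0.558, 0.1378, 0.0936]
tcp_rot: [[-1.0, -0.013, 0.002], [-0.013, 1.0, 0.0], [-0.002, 0.0, -1.0]]
wrist_force: [0.2, -0.0, 0.3]
grip_width: 0.0345
finger_force: 0.0
```

play_rows --pt "0 0 0" --pt "0 0 0" --pt "0 0 0" --pt "0 0 0" --pt "0 0 0" --turn '[0,0,0,0,0]' --fingers -1

```text
time_s: 17.53
ee_pos: [0.558, 0.1377, 0.0937]
tcp_rot: [[-1.0, -0.013, 0.002], [-0.013, 1.0, 0.0], [-0.002, 0.0, -1.0]]
wrist_force: [-0.0, -0.9, 5.5]
grip_width: 0.0132
finger_force: 50.2
```

play_rows --pt "0 0 -0.1" --pt "0 0 -0.1" --pt "0 0 -0.1" --pt "0 0 0" --pt "0 0 0" --turn '[0,0,0,0,0]'

```text
time_s: 17.95
ee_pos: [0.5569, 0.1377, 0.0952]
tcp_rot: [[-1.0, -0.013, -0.001], [-0.013, 1.0, 0.0], [0.001, 0.0, -1.0]]
wrist_force: [0.1, -0.2, -3.6]
grip_width: 0.013
finger_force: 49.0
```

play_rows --pt "0 0 -0.1" --pt "0 0 -0.1" --pt "0 -0.5 0" --pt "0 -1 0" --pt "0 -1.5 0" --turn '[0,0,0,0,0]'

```text
time_s: 18.37
ee_pos: [0.5577, 0.1076, 0.0978]
tcp_rot: [[-1.0, -0.014, 0.0], [-0.014, 1.0, 0.0], [-0.0, 0.0, -1.0]]
wrist_force: [0.3, 0.5, -3.0]
grip_width: 0.013
finger_force: 49.0
```

play_rows --pt "0 -1.5 0" --pt "0 -1.5 0" --pt "0 -1.5 0" --pt "0 -1.5 0" --pt "0 -1.5 0" --turn '[0,0,0,0,0]'

```text
time_s: 18.78
ee_pos: [0.5585, 0.031, 0.0978]
tcp_rot: [[-1.0, -0.012, -0.0], [-0.012, 1.0, -0.0], [0.0, -0.0, -1.0]]
wrist_force: [-0.4, -0.4, -3.6]
grip_width: 0.0129
finger_force: 49.0
```

play_rows --pt "0 -1.5 0" --pt "0 -1.5 0" --pt "0 -1 0" --pt "0 -0.75 0" --pt "0 -0.5 0" --turn '[0,0,0,0,0]'

```text
time_s: 19.2
ee_pos: [0.5593, -0.0209, 0.0978]
tcp_rot: [[-1.0, -0.012, 0.0], [-0.012, 1.0, -0.0], [-0.0, -0.0, -1.0]]
wrist_force: [1.2, -0.2, -4.2]
grip_width: 0.0128
finger_force: 49.0
```

play_rows --pt "0 0 0" --pt "0 0 0" --pt "0 0 0" --pt "0 0 0" --pt "0 0 0" --turn '[0,0,0,0,0]'

```text
time_s: 19.62
ee_pos: [0.5594, -0.0191, 0.0978]
tcp_rot: [[-1.0, -0.014, -0.0], [-0.014, 1.0, 0.0], [0.0, 0.0, -1.0]]
wrist_force: [1.0, 0.1, -3.8]
grip_width: 0.0133
finger_force: 49.0
```

play_rows --pt "0 -0.1 0.2" --pt "0 0 0.2" --pt "0 0 0.2" --pt "0 0 0.2" --pt "0 0 0" --turn '[0,0,0,0,0]'

```text
time_s: 20.03
ee_pos: [0.559, -0.0206, 0.0892]
tcp_rot: [[-1.0, -0.013, -0.001], [-0.013, 1.0, 0.0], [0.001, 0.0, -1.0]]
wrist_force: [-0.8, 0.7, -3.5]
grip_width: 0.0133
finger_force: 49.0
```

play_rows --pt "0 0 0.1" --pt "0 0 0.1" --pt "0 0 0.1" --pt "0 0 0.1" --pt "0 0 0" --turn '[0,0,0,0,0]'

```text
time_s: 20.45
ee_pos: [0.5595, -0.0208, 0.0858]
tcp_rot: [[-1.0, -0.013, 0.0], [-0.013, 1.0, 0.0], [-0.0, 0.0, -1.0]]
wrist_force: [0.0, 0.1, -2.7]
grip_width: 0.0128
finger_force: 49.1
```

play_rows --pt "0 0 0.05" --pt "0 0 0.05" --pt "0 0 0" --pt "0 0 0" --pt "0 0 0" --turn '[0,0,0,0,0]'

```text
time_s: 20.87
ee_pos: [0.5595, -0.0208, 0.0857]
tcp_rot: [[-1.0, -0.013, 0.001], [-0.013, 1.0, -0.0], [-0.001, -0.0, -1.0]]
wrist_force: [-2.3, -0.3, 5.3]
grip_width: 0.0131
finger_force: 50.2
```

play_rows --pt "0 0 0" --pt "0 0 0" --pt "0 0 0" --pt "0 0 0" --pt "0 0 0" --turn '[0,0,0,0,0]' --fingers -0.2

```text
time_s: 21.28
ee_pos: [0.5595, -0.0207, 0.0846]
tcp_rot: [[-1.0, -0.013, 0.0], [-0.013, 1.0, 0.0], [-0.0, 0.0, -1.0]]
wrist_force: [0.3, -0.1, -1.1]
grip_width: 0.0342
finger_force: 0.0
```

play_rows --pt "0 0 -0.5" --pt "0 0 -1" --pt "0 0 -1.5" --pt "0 0 -2" --pt "0 0 -2" --turn '[0,0,0,0,0]'

```text
time_s: 21.7
ee_pos: [0.5593, -0.0207, 0.1561]
tcp_rot: [[-1.0, -0.013, -0.0], [-0.013, 1.0, 0.0], [0.0, 0.0, -1.0]]
wrist_force: [0.5, 0.1, 0.2]
grip_width: 0.0342
finger_force: 0.0
```

play_rows --pt "0 0 -2.5" --pt "0 0 -2" --pt "0 0 -1" --pt "0 0 0" --pt "0 0 0" --turn '[0,0,0,0,0]'

```text
time_s: 22.12
ee_pos: [0.5594, -0.0207, 0.2101]
tcp_rot: [[-1.0, -0.013, 0.001], [-0.013, 1.0, -0.0], [-0.001, -0.0, -1.0]]
wrist_force: [0.4, 0.6, -1.1]
grip_width: 0.0341
finger_force: 0.0
```

```bash
python3 - <<'E'
from h import *
f=grab_frame('wrist');cv2.imwrite('pics/w2.png',f['pixels'][:,:,::-1])
P=world(f,*[x.ravel() for x in np.meshgrid(np.arange(100,540,4),np.arange(60,330,4))])
R,o=np.load('dock.npz')['R'],np.array([.559,.060]);q=(P[:,:2]-o)@R
for n,y0,y1 in(('hatch -y',-.17,-.12),('hatch mid',-.12,-.095),('hatch +y',-.05,.01),('roof',.03,.08)):
    for x0,x1 in((-.05,-.02),(.02,.05)):
        m=(q[:,0]>x0)&(q[:,0]<x1)&(q[:,1]>y0)&(q[:,1]<y1);print(n,x0,m.sum(),np.median(P[m,2]).round(4))
E
```

```text
hatch -y -0.05 142 0.0706
hatch -y 0.02 115 0.0705
hatch mid -0.05 73 0.0705
hatch mid 0.02 56 0.0704
hatch +y -0.05 171 0.0705
hatch +y 0.02 138 0.0704
roof -0.05 137 0.0703
roof 0.02 110 0.0704
```

View pics/w2.png

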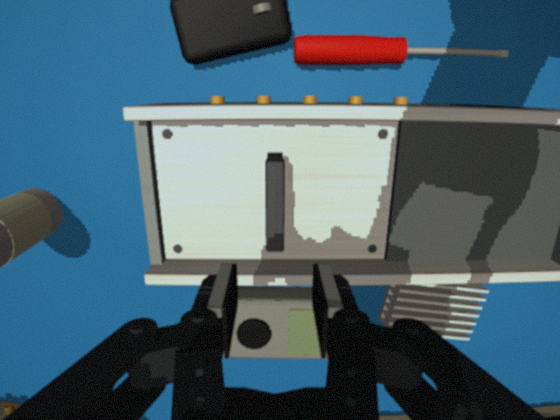

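The wrist view shows the hatch home in its recess, with its edges at u=155 to 393 and level with the roof. Nothing else has moved.

```bash
python3 -c "
from workcell import arm;print(arm.sign_off())"
```

```text
the job is handed in; nothing more can be done
None
```

The job is handed in at about 22 s: I opened the hatch, pressed the contact block in about 5 mm (estimated from force and travel, as it can't be seen), then put the hatch back in its seat, where depth readings show it flush with the roof.

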